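# Sort the brass parts into the parts dishes

## Robot

A 6-joint arm with a two-finger parallel gripper is mounted at the origin on a cart in front of the work surface, level with it; the furniture and walls round the work are solid. World frame = base frame: x ahead of the robot, y to its left, z up, the work surface at z = 0. Lengths are in m, angles in rad, forces in N, time in s.
With the tool pointing down it reaches from about 0.3 to 0.75 m from the base axis. Payload 8.5 kg.
Tool frame: the origin (TCP) lies midway between the tips of the shut fingers; the grasp point (between the pads) lies 19 mm behind it; z points along the fingers, y is the line along which they close (so a half turn about z gives the same grasp; the last joint's range is limited). The gripper opens to 88 mm and grips with 3 to 60 N. Pads are 18 mm wide; open, the fingers measure 123 mm over their backs; the gripper's body (75 mm by 187 mm) begins 45 mm behind the grasp point.
Start: joints at [1.096, 0.381, 1.297, -0, 1.464, -0.215], TCP at [0.141, 0.532, 0.239] pointing down, gripper open.
Joint ranges: [-3.11, 3.11], [-0.89, 2.33], [0.22, 2.48], [-1.42, 4.56], [0.17, 2.85], [-2.88, 2.88]. Speed limits (rad/s): [2.39, 2.39, 3.14, 3.14, 3.14, 3.14].

## Interface

Orientations are given as a unit quaternion [x, y, z, w].
In Python, from plant import * gives the robot as it stands.
- The arm moves only by the tool drive_tool, never from a script. Its argument "moves" is a list of rows, each an object with "offset": the shift along the tool's x, y, z in mm, a list of three; "angular": the turn, a rotation vector about the tool's x, y, z in degrees, a list of three; "claw": the gripper command: -1 is shut, 1 is fully open, values between are in proportion. In form: [{"offset": [x, y, z], "angular": [ax, ay, az], "claw": claw}, ...]. A call has 1 to 12 rows; each row shifts and turns the commanded pose from where the row before left it, along the tool's axes as they then stand; what a row does not reach is not made up. A row lasts 1/12 s, in which the tool goes at most 41.7 mm and 7.16 degrees, less where a joint would pass 70% of its speed; a pose out of reach is approached as far as the arm can. A call with a gripper value outside its range is refused whole. The fingers move at their own pace and stop on an object; "newtons" is the grip in N (left out, the last holds). Time passes only in rows, so rows that do not move let the fingers close. It gives the time, the measured TCP pose, the force, the opening and the grip force at its end, in the units of the state.
- get_obs(): the state, without advancing time (a new reading comes with each control period).
- get_image(name): name is "scene" or "top"; returns a dict with "color" (384x512x3 uint8, red, green, blue), "K" (3x3 intrinsics, pixels), "k1" (the pictures are not rectified: a ray, as slopes to the right and down, at radius r is drawn at 1 + k1 r^2 times it, then the intrinsics apply), "position" and "rotation" of the camera in the world. Camera axes: x right, y up, looking along -z (the intrinsics and any distortion apply to the point x, -y, -z); pixel columns grow to the right and rows downward; lengths in m; the calibration is good to about 2 mm. A picture is of the moment at which its call begins. There is no depth.
- job_done(): hands the job in; it is judged then, once.
Trained networks look in the newest picture that a camera, given by its name, has taken for a name from the list of things; names that differ only in an ending like _2 or _b are one class to them, and where a whole thing is asked for, a point or a joint stands for the part that bears it (a point fixed in the world has none). Each returns a list of dicts, best first, with "conf" (0 to 1); they miss things now and then, are a little off and sometimes report something else, mostly with a low value. They report only what shows in the picture. A call takes as long as a camera call.
- search_frame(camera, name): "point" ([column, row] in pixels, amid what is visible of it).
- masks_of(camera, name): "mask" (384x512 bool, what is visible of it) and "point" ([column, row] in pixels, amid what is visible of it).
- spot_point(camera, name): "point" ([column, row] in pixels: a listed point, or the origin of a listed thing).
The state is a dict: "clock": time; "joint_positions": joint angles; "joint_velocities": joint speeds; "effort": joint torques, N m; "tcp_pos": TCP position; "eef_rot": TCP orientation; "contact_force": force on the tool from outside, world axes, zero at the start; "moment": the same for the moment, N m; "opening": opening from 0.0 (shut) to 1.0 (fully open); "finger_force": force on a finger pad.
Only numpy, scipy, OpenCV 4.12 (cv2) and the standard library are available. Lean on these libraries where they do the work, as an engineer would, in place of code of your own. Each camera call takes 0.05 s, during which the arm holds its last target. There are 200 camera calls.

## Task

Pick the three brass parts out from among the steel ones and set each down in the middle of its own dish: the elbow in the blue dish, the short pipe plug in the yellow dish and the tall bolt in the red dish. Leave the elbow lying flat, and the plug and the bolt standing on their heads, as they are now. Leave the steel parts where they are.

Things in the scene. Friction and masses are not known exactly. Their poses are not given: they have to be found in the camera images.
- elbow: brass elbow fitting lying flat (a bent pipe piece, collar at one end, teeth at the other), 47 mm (own x) x 40 mm (own y) x 23 mm high, 0.08 kg; solid to the touch like a block of that size. Origin: centre of its underside; z up
- plug: short brass pipe plug standing on its hexagon head, thread up; head 24 x 27 mm (own x, y) and 8 mm high, above it narrowing like a cone to 17 mm at the top, 33 mm high; a grip round it from any side holds, 0.05 kg. Origin: centre of its underside; z up
- brass_bolt: tall brass hexagon bolt standing on its head; head 26 mm across and 9 mm high, shank 14 mm thick rising to 64 mm, 0.07 kg. Origin: centre of the underside of the head; z up along the shank
- coupling: pale grey steel hose coupling standing, 22 x 25 mm and 32 mm high, like the plug but grey and hollow at the top; stays where it is. Origin: centre of its underside
- steel_bolt: pale grey steel hexagon bolt standing on its head, head 22 mm across, shank 12 mm, 53 mm high; stays where it is. Origin: centre of its underside
- steel_nut: pale grey steel hexagon nut lying flat, 21 x 24 x 10 mm; stays where it is. Origin: centre of its underside
- bench_vice: blue-green bench vice at the right, fixed, 151 mm high; left side 60 mm left (+y) of its origin, from 80 mm in front (-x) to 107 mm behind. Behind the dishes stands a closed red toolbox, 0.18 m high, front 257 mm behind the vice origin, left end 214 mm left of it: use the gripper with its wide side along y at dishes near it. Origin: under the vice, on the bench; x away from the robot, y left
- dish_blue: round blue plastic parts dish with a black rubber pad inside, fixed to the bench; 104 mm across outside, 96 mm inside, rim 8 mm high, flat floor 4 mm above the bench. Origin: centre of its underside, on the bench; z up
- dish_yellow: round yellow plastic parts dish with a black rubber pad inside, fixed to the bench; 104 mm across outside, 96 mm inside, rim 8 mm high, flat floor 4 mm above the bench. Origin: centre of its underside, on the bench; z up
- dish_red: round red plastic parts dish with a black rubber pad inside, fixed to the bench; 104 mm across outside, 96 mm inside, rim 8 mm high, flat floor 4 mm above the bench. Origin: centre of its underside, on the bench; z up

How it is judged:
At the end, for the whole second after the job is handed in: The elbow rests in the blue dish, the plug in the yellow and the brass bolt in the red, each on the dish floor, its origin within 15 mm of the dish's centre, upright within 0.15 rad as at the start, and still; each of the three steel parts is within 15 mm of where it began (horizontal distance between elbow and dish_blue below 0.015 m and z of elbow in the frame of dish_blue between 0 and 0.009 m and angle between each of elbow, plug, brass_bolt's own z axis and vertical below 0.15 rad and linear speed of each of elbow, plug, brass_bolt below 0.02 m/s and horizontal distance between plug and dish_yellow below 0.015 m and z of plug in the frame of dish_yellow between 0 and 0.009 m and horizontal distance between brass_bolt and dish_red below 0.015 m and z of brass_bolt in the frame of dish_red between 0 and 0.009 m and distance of each of coupling, steel_bolt, steel_nut from where it was at the start of the episode below 0.015 m); the robot touches nothing.
It fails at once if a steel part is moved more than 20 mm or tipped over (distance of any of coupling, steel_bolt, steel_nut from where it was at the start of the episode above 0.02 m or angle between any of coupling, steel_bolt, steel_nut's own z axis and vertical above 0.5 rad).
It also fails if it takes over 80 s, if anything falls off the work surface, if the arm or the gripper's body presses on something with over 40 N, if the wrist force passes 120 N, or if a joint passes its speed limit or range.

## Working session

There is one attempt and no reset: what is moved stays moved. The work goes in short steps, Python scripts to look and compute and a tool call to move; the robot and the scene stay as the last step left them, time stands still between calls to the robot, and variables do not carry over. Pictures are saved under pics/ and viewed, at most 14 in all, crops included, and the job is handed in when it is done.

Besides the shell and the picture viewer there is one more tool, called after ">>>" by a JSON object that holds its "fn" and its "kwargs", one argument or row to a line. drive_tool: Moves the arm, as the interface text tells. Its arguments: {"type":"object","properties":{"moves":{"type":"array","items":{"type":"object","properties":{"offset":{"type":"array","items":{"type":"number"}},"angular":{"type":"array","items":{"type":"number"}},"claw":{"type":"number"}}}},"newtons":{"type":"number"}},"required":["moves"]}

```bash
mkdir -p pics
cat > h.py <<'E'
from plant import *
import numpy as np, cv2
from scipy.spatial.transform import Rotation as R
def ray(im,p):
    K=np.array(im["K"]);k1=im["k1"]
    d=np.array([(p[0]-K[0,2])/K[0,0],(p[1]-K[1,2])/K[1,1]])
    u=d.copy()
    for _ in range(30): u=d/(1+k1*(u@u))
    Rm=np.array(im["rotation"]); Rm=Rm if Rm.shape==(3,3) else R.from_quat(Rm).as_matrix()
    return np.array(im["position"]),Rm@np.array([u[0],-u[1],-1])
def at(im,p,z):
    o,d=ray(im,p); return o+d*(z-o[2])/d[2]
def save(im,n): cv2.imwrite("pics/"+n+".png",im["color"][:,:,::-1])
def tri(a,pa,b,pb):
    o1,d1=ray(a,pa);o2,d2=ray(b,pb)
    t=np.linalg.lstsq(np.c_[d1,-d2],o2-o1,rcond=None)[0]
    x,y=o1+t[0]*d1,o2+t[1]*d2
    return (x+y)/2,np.linalg.norm(x-y)
E
python3 - <<'E'
from h import *
np.set_printoptions(precision=3,suppress=True)
s=get_image("scene");t=get_image("top")
save(s,"s0");save(t,"t0")
print(s["position"],t["position"])
for n in "elbow plug brass_bolt coupling steel_bolt steel_nut dish_blue dish_yellow dish_red bench_vice".split():
    z=.004*0
    for c,im in(("top",t),("scene",s)):
        for r in spot_point(c,n)[:2]: print(n,c,np.round(r["point"],1),round(r["conf"],2),at(im,r["point"],z)[:2])
print(get_obs())
E
```

```text
[-0.101 -0.262  0.46 ] [0.306 0.145 1.083]
elbow top [182.7 240.4] 0.76 [0.401 0.352]
elbow top [254.6 239.1] 0.68 [0.405 0.178]
elbow scene [231.8 177.6] 0.73 [0.597 0.322]
elbow scene [169.  205.8] 0.63 [0.393 0.346]
plug top [276.  206.5] 0.43 [0.484 0.127]
brass_bolt top [233.4 202.4] 0.67 [0.494 0.231]
brass_bolt top [243.1 155.2] 0.26 [0.613 0.209]
brass_bolt scene [232.7 204.5] 0.47 [0.488 0.23 ]
coupling top [213.3 231.8] 0.39 [0.422 0.278]
coupling scene [201.4 213.4] 0.56 [0.414 0.262]
steel_bolt top [254.8 242.3] 0.42 [0.398 0.178]
steel_bolt scene [223. 231.] 0.65 [0.39  0.177]
steel_nut top [191.7 203.2] 0.49 [0.492 0.333]
steel_nut scene [202.3 190.9] 0.64 [0.493 0.334]
dish_blue top [286.1 153.7] 0.9 [0.617 0.102]
dish_blue scene [311.3 200.1] 0.49 [0.62 0.09]
dish_yellow top [245.3 156.4] 0.84 [0.61  0.203]
dish_yellow scene [264.  188.9] 0.63 [0.597 0.215]
dish_red top [192.2 161.3] 0.95 [0.597 0.335]
dish_red scene [228.2 177.8] 0.57 [0.59  0.329]
dish_red scene [168.4 205.9] 0.57 [0.391 0.347]
{'clock': 1.1, 'joint_positions': array([ 1.096,  0.381,  1.297, -0.   ,  1.464, -0.215]), 'joint_velocities': array([-0.   ,  0.   , -0.001,  0.   , -0.001, -0.   ]), 'effort': array([ -0.   , -43.781, -22.473,   0.071,   0.031,  -0.   ]), 'tcp_pos': array([0.141, 0.532, 0.239]), 'eef_rot': array([ 0.13 ,  0.992, -0.   ,  0.   ]), 'contact_force': array([0.119, 0.094, 1.302]), 'moment': array([ 0.032,  0.006, -0.045]), 'finger_force': 0.0, 'opening': 1.0000718820879406}
```

Run:
```python
import cv2
t=cv2.imread("pics/t0.png");s=cv2.imread("pics/s0.png")
cv2.imwrite("pics/t0c.png",cv2.resize(t[110:270,150:350],None,fx=4,fy=3.75,interpolation=2)[:600])
cv2.imwrite("pics/s0c.png",cv2.resize(s[130:280,130:330],None,fx=4,fy=4,interpolation=2))
```

```text
(no output)
```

View pics/t0c.png

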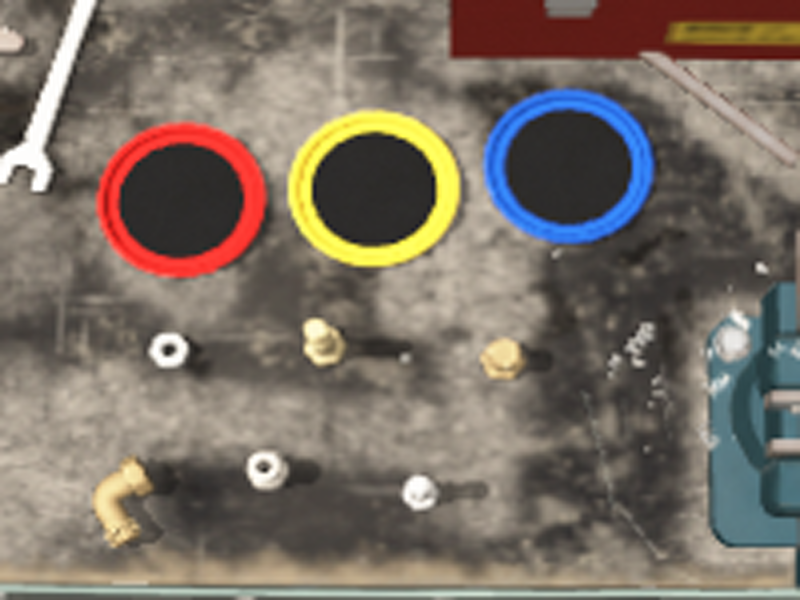

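View pics/s0c.png

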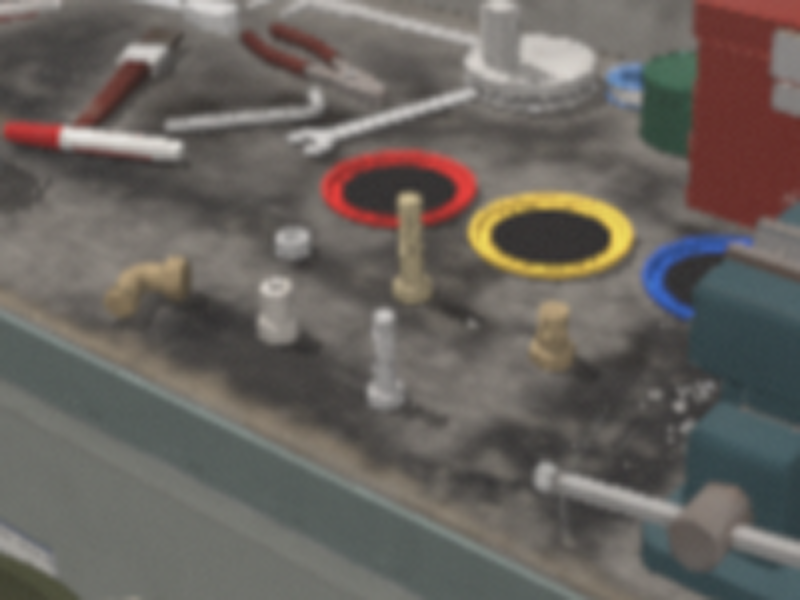

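View pics/t0.png

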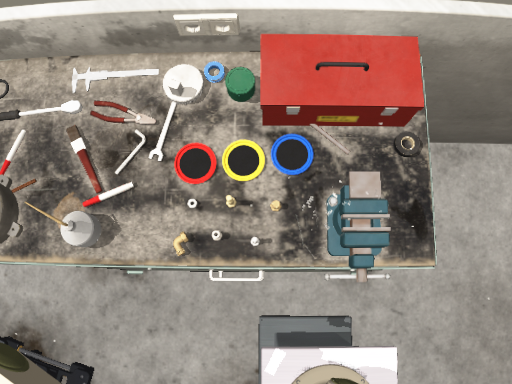

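```bash
cat > m.py <<'E'
from h import *
np.set_printoptions(precision=4,suppress=True)
def main(tag):
    t=get_image("top");s=get_image("scene");save(t,"t"+tag);save(s,"s"+tag)
    hsv=cv2.cvtColor(t["color"],cv2.COLOR_RGB2HSV)
    roi=np.zeros(hsv.shape[:2],bool);roi[127:190,160:320]=1
    for n,lo,hi in(("blue",100,125),("yellow",25,35),("red",-8,8)):
        h=hsv[...,0].astype(int);h=np.where(h>170,h-180,h)
        m=(roi&(h>=lo)&(h<=hi)&(hsv[...,1]>130)&(hsv[...,2]>100)).astype(np.uint8)
        c=max(cv2.findContours(m,0,2)[0],key=cv2.contourArea)
        (x,y),ax,_=cv2.fitEllipse(c[:,0]);print("dish",n,(x,y),ax,at(t,(x,y),.006)[:2])
    for n in "elbow plug brass_bolt coupling steel_bolt steel_nut".split():
        for c,im in(("top",t),("scene",s)):
            for r in masks_of(c,n)[:2]:
                ys,xs=np.nonzero(r["mask"]);print(n,c,round(r["conf"],2),len(xs),"bbox",xs.min(),xs.max(),ys.min(),ys.max(),"cen",xs.mean().round(1),ys.mean().round(1))
    return t,s
if __name__=="__main__":
    t,s=main("1")
    best=[r for r in masks_of("top","elbow") if abs(r["point"][0]-181)<8]
    if best:
        p=np.argwhere(best[0]["mask"])[:,::-1]
        g=np.array([at(t,q,.0115)[:2] for q in p.astype(float)],np.float32)*1000
        print("elbow rect",cv2.minAreaRect(g))
    a=cv2.resize(t["color"][225:260,160:200],None,fx=10,fy=10,interpolation=2)
    b=cv2.resize(s["color"][185:215,150:185],None,fx=11,fy=11,interpolation=2)
    im=np.zeros((360,800,3),np.uint8);im[:350,:400]=a;im[:330,410:795]=b
    cv2.imwrite("pics/elb.png",im[:,:,::-1])
E
python3 m.py
```

```text
dish blue (291.7979736328125, 153.74624633789062) (40.32611083984375, 41.94276428222656) [0.6152 0.0886]
dish yellow (243.06341552734375, 160.0337677001953) (40.08794403076172, 41.858150482177734) [0.5988 0.2085]
dish red (194.91831970214844, 163.00047302246094) (40.46809768676758, 41.86025619506836) [0.5912 0.3273]
elbow top 0.64 199 bbox 173 187 232 255 cen 179.4 243.0
elbow top 0.28 64 bbox 250 258 237 245 cen 254.2 240.8
elbow scene 0.53 197 bbox 156 177 195 208 cen 166.8 201.0
plug top 0.62 86 bbox 270 279 200 210 cen 274.7 204.8
plug scene 0.56 134 bbox 263 272 206 221 cen 267.4 214.1
brass_bolt scene 0.72 105 bbox 229 235 180 204 cen 232.1 193.2
brass_bolt scene 0.64 267 bbox 290 312 189 209 cen 300.0 197.4
coupling top 0.45 69 bbox 212 220 230 239 cen 216.0 234.3
steel_bolt top 0.64 55 bbox 250 258 237 244 cen 254.0 240.6
steel_bolt scene 0.68 126 bbox 223 229 209 231 cen 225.4 220.8
steel_nut top 0.58 80 bbox 188 197 198 207 cen 192.6 202.5
steel_nut scene 0.58 52 bbox 199 206 187 194 cen 202.4 190.8
steel_nut scene 0.25 162 bbox 222 230 208 232 cen 225.5 220.8
elbow rect ((393.668212890625, 357.6776123046875), (31.448251724243164, 54.78923034667969), 73.12675476074219)
```

View pics/elb.png

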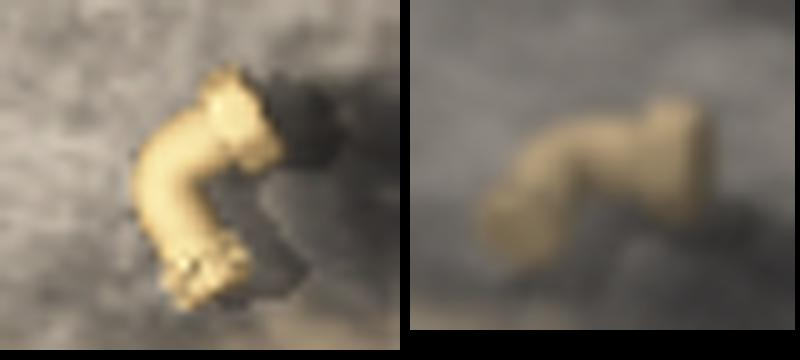

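```bash
cat > e.py <<'E'
from h import *
from scipy.optimize import least_squares
np.set_printoptions(precision=4,suppress=True)
t=get_image("top");s=get_image("scene")
def brass(im,x0,x1,y0,y1):
    up=cv2.resize(im["color"],None,fx=4,fy=4,interpolation=cv2.INTER_CUBIC)
    h=cv2.cvtColor(up,cv2.COLOR_RGB2HSV)
    m=(h[...,1]>75)&(h[...,2]>100)&(h[...,0]>10)&(h[...,0]<30)
    k=np.zeros(m.shape,bool);k[y0*4:y1*4,x0*4:x1*4]=1
    m=(m&k).astype(np.uint8);n,l,st,_=cv2.connectedComponentsWithStats(m)
    m=l==1+np.argmax(st[1:,4]);p=np.argwhere(m)[:,::-1]
    return (p+.5)/4-.5
pe=brass(t,165,195,225,262)
g=np.array([at(t,q,.0115)[:2] for q in pe])*1000
for a in range(20,71,5):
    c,s_=np.cos(np.radians(a)),np.sin(np.radians(a));A=np.array([[c,s_],[-s_,c]])
    q=g@A.T;lo,hi=np.percentile(q,.7,0),np.percentile(q,99.3,0)
    print(a,hi-lo,A.T@((lo+hi)/2))
for n,b,b2 in(("plug",(265,285,195,215),(258,278,200,225)),("bolt",(222,240,190,212),(226,239,174,208))):
    for c,im,bb in(("top",t,b),("scene",s,b2)):
        p=brass(im,*bb);print(n,c,p.min(0),p.max(0),p.mean(0),len(p)/16)
E
python3 e.py
python3 - <<'E'
import cv2,numpy as np
t=cv2.imread("pics/t1.png");s=cv2.imread("pics/s1.png")
a=[cv2.resize(x,(390,290),interpolation=2) for x in (t[190:219,219:258],t[190:219,257:296],s[178:207,213:252],s[196:225,248:287])]
cv2.imwrite("pics/pb.png",np.vstack([np.hstack(a[:2]),np.hstack(a[2:])]))
E
```

```text
20 [50.1176 35.9897] [392.8006 354.4082]
25 [48.1553 36.938 ] [392.8889 354.1009]
30 [46.1405 38.5734] [392.7303 354.0099]
35 [43.9583 41.3136] [392.5935 353.8953]
40 [41.5964 43.9217] [392.383  353.7491]
45 [39.2435 46.362 ] [392.2293 353.5551]
50 [37.9478 48.3939] [392.4001 353.6455]
55 [36.8075 50.3429] [392.6895 354.0384]
60 [35.6712 52.0233] [392.9597 354.5491]
65 [34.6199 53.3309] [393.2067 355.1134]
70 [33.2199 54.5269] [393.3549 355.7777]
plug top [269.875 200.125] [280.875 210.625] [275.4428 205.536 ] 90.8125
plug scene [262.875 206.125] [271.875 221.125] [267.5402 214.2524] 91.75
bolt top [225.625 195.875] [235.875 207.375] [231.5405 202.0302] 64.9375
bolt scene [228.625 182.625] [230.875 186.875] [229.9795 184.7295] 4.1875
```

View pics/pb.png

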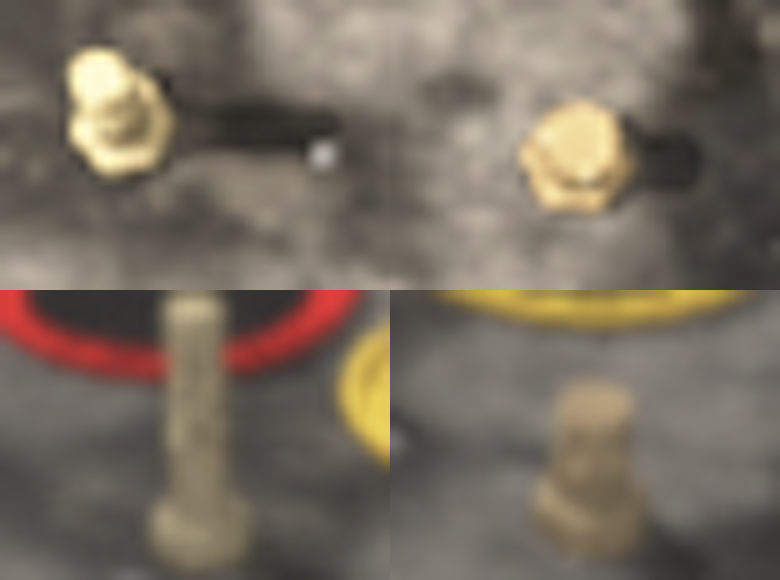

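Run:
```python
from h import *
np.set_printoptions(precision=4,suppress=True)
t=get_image("top");s=get_image("scene")
for n,im,p,z in(("plug top",t,(275.55,203.4),.033),("plug head",t,(275.4,206),.006),("plug sc top",s,(268,207),.033),("plug sc head",s,(267.5,218.5),.004),
 ("bolt top",t,(228.3,196.9),.064),("bolt head",t,(230.6,202.6),.008),("bolt sc top",s,(232,179),.064),("bolt sc head",s,(232.5,201),.005),
 ("vice L",t,(327,205),.05),("box front",t,(300,124),.18),("box front",t,(300,124),0),("box L",t,(263,124),.1),("coupl",t,(216,234.3),.016),("sb",t,(254,240.8),.02),("nut",t,(192.6,202.5),.005)):
    print(n,at(im,p,z)[:2])
```

```text
plug top [0.4864 0.129 ]
plug head [0.4847 0.1289]
plug sc top [0.4839 0.1262]
plug sc head [0.4823 0.1255]
bolt top [0.4957 0.2376]
bolt head [0.4922 0.2369]
bolt sc top [0.4941 0.2356]
bolt sc head [0.4938 0.2354]
vice L [0.4801 0.0103]
box front [0.6301 0.0799]
box front [0.6947 0.067 ]
box L [0.6586 0.1586]
coupl [0.4145 0.2695]
sb [0.3994 0.1792]
nut [0.4925 0.3297]
```

>>> {"fn": "drive_tool", "kwargs": {
  "moves": [
    {"offset":[0,0,0],"angular":[0,0,-4.98],"claw":1},
    {"offset":[0,0,0],"angular":[0,0,-4.98],"claw":1},
    {"offset":[0,0,0],"angular":[0,0,-4.98],"claw":1},
    {"offset":[-23.5,-19.7,0],"angular":[0,0,0],"claw":1},
    {"offset":[-23.5,-19.7,0],"angular":[0,0,0],"claw":1},
    {"offset":[-23.5,-19.7,0],"angular":[0,0,0],"claw":1},
    {"offset":[-23.5,-19.7,0],"angular":[0,0,0],"claw":1},
    {"offset":[-23.5,-19.7,0],"angular":[0,0,0],"claw":1},
    {"offset":[-23.5,-19.7,0],"angular":[0,0,0],"claw":1},
    {"offset":[-23.5,-19.7,0],"angular":[0,0,0],"claw":1},
    {"offset":[-23.5,-19.7,0],"angular":[0,0,0],"claw":1},
    {"offset":[-23.5,-19.7,0],"angular":[0,0,0],"claw":1}
  ],
  "newtons": 15
}}

```text
clock: 3.05
tcp_pos: [0.3539, 0.3533, 0.2389]
eef_rot: [-0.0, 1.0, 0.0, 0.0]
contact_force: [0.2, -0.2, 0.8]
opening: 1.0
finger_force: 0.0
```

>>> {"fn": "drive_tool", "kwargs": {
  "moves": [
    {"offset":[-23.3,-19.5,0],"claw":1},
    {"offset":[-23.3,-19.5,0],"claw":1},
    {"offset":[-23.3,-19.5,0],"claw":1},
    {"offset":[-23.3,-19.5,0],"claw":1},
    {"offset":[-23.3,-19.5,0],"claw":1},
    {"offset":[-23.3,-19.5,0],"claw":1},
    {"offset":[0,0,30],"claw":1},
    {"offset":[0,0,30],"claw":1},
    {"offset":[0,0,30],"claw":1},
    {"offset":[0,0,0],"claw":1},
    {"offset":[0,0,0],"claw":1}
  ]
}}

```text
$.moves[0]: bad value
```

Run:
```python
from h import *
s=get_image("scene");t=get_image("top")
a=cv2.resize(s["color"][130:230,180:280],(400,400),interpolation=2);b=cv2.resize(t["color"][150:250,180:280],(400,400),interpolation=2)
cv2.imwrite("pics/c1.png",np.hstack([a,b])[:,:,::-1])
```

```text
(no output)
```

View pics/c1.png

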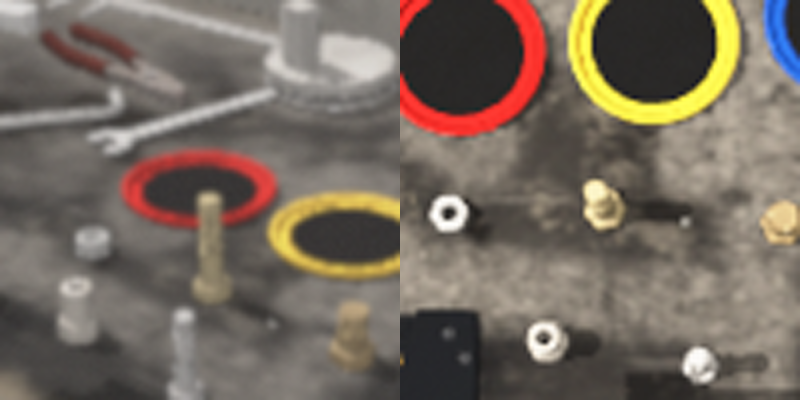

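>>> {"fn": "drive_tool", "kwargs": {
  "moves": [
    {"offset":[-23.3,-19.5,0],"angular":[0,0,0],"claw":1},
    {"offset":[-23.3,-19.5,0],"angular":[0,0,0],"claw":1},
    {"offset":[-23.3,-19.5,0],"angular":[0,0,0],"claw":1},
    {"offset":[-23.3,-19.5,0],"angular":[0,0,0],"claw":1},
    {"offset":[-23.3,-19.5,0],"angular":[0,0,0],"claw":1},
    {"offset":[-23.3,-19.5,0],"angular":[0,0,0],"claw":1},
    {"offset":[0,0,30],"angular":[0,0,0],"claw":1},
    {"offset":[0,0,30],"angular":[0,0,0],"claw":1},
    {"offset":[0,0,30],"angular":[0,0,0],"claw":1},
    {"offset":[0,0,30],"angular":[0,0,0],"claw":1},
    {"offset":[0,0,0],"angular":[0,0,0],"claw":1},
    {"offset":[0,0,0],"angular":[0,0,0],"claw":1}
  ]
}}

```text
clock: 4.15
tcp_pos: [0.4923, 0.2381, 0.1186]
eef_rot: [-0.001, 1.0, -0.0, -0.001]
contact_force: [0.1, -0.4, 0.7]
opening: 0.997
finger_force: 0.0
```

Run:
```python
from h import *
s=get_image("scene");t=get_image("top")
a=cv2.resize(s["color"][130:230,180:280],(400,400),interpolation=2);b=cv2.resize(t["color"][150:250,180:280],(400,400),interpolation=2)
cv2.imwrite("pics/c2.png",np.hstack([a,b])[:,:,::-1])
```

```text
(no output)
```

View pics/c2.png

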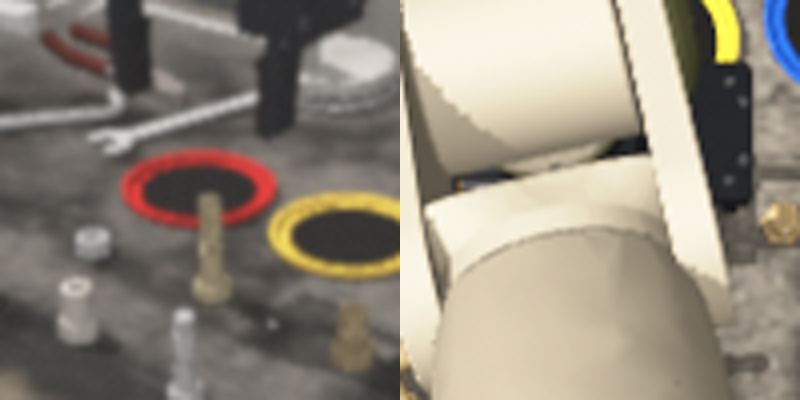

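>>> {"fn": "drive_tool", "kwargs": {
  "moves": [
    {"offset":[-1.7,-1.6,25],"angular":[0,0,0],"claw":1},
    {"offset":[0,0,25],"angular":[0,0,0],"claw":1},
    {"offset":[0,0,25],"angular":[0,0,0],"claw":1},
    {"offset":[0,0,15],"angular":[0,0,0],"claw":1},
    {"offset":[0,0,10],"angular":[0,0,0],"claw":1},
    {"offset":[0,0,0],"angular":[0,0,0],"claw":0},
    {"offset":[0,0,0],"angular":[0,0,0],"claw":-0.4},
    {"offset":[0,0,0],"angular":[0,0,0],"claw":-0.55},
    {"offset":[0,0,0],"angular":[0,0,0],"claw":-1},
    {"offset":[0,0,0],"angular":[0,0,0],"claw":-1},
    {"offset":[0,0,0],"angular":[0,0,0],"claw":-1},
    {"offset":[0,0,0],"angular":[0,0,0],"claw":-1}
  ]
}}

```text
clock: 5.25
tcp_pos: [0.4947, 0.236, 0.0191]
eef_rot: [-0.0, 1.0, 0.0, 0.0]
contact_force: [0.2, 0.9, -0.6]
opening: 0.495
finger_force: 0.0
```

>>> {"fn": "drive_tool", "kwargs": {
  "moves": [
    {"offset":[0,0,0],"angular":[0,0,0],"claw":-1},
    {"offset":[0,0,0],"angular":[0,0,0],"claw":-1},
    {"offset":[0,0,0],"angular":[0,0,0],"claw":-1},
    {"offset":[0,0,0],"angular":[0,0,0],"claw":-1},
    {"offset":[0,0,0],"angular":[0,0,0],"claw":-1},
    {"offset":[0,0,0],"angular":[0,0,0],"claw":-1},
    {"offset":[0,0,0],"angular":[0,0,0],"claw":-1},
    {"offset":[0,0,0],"angular":[0,0,0],"claw":-1}
  ],
  "newtons": 20
}}

```text
clock: 5.92
tcp_pos: [0.4946, 0.2359, 0.0188]
eef_rot: [-0.001, 1.0, -0.0, 0.0]
contact_force: [0.3, -1.0, 1.2]
opening: 0.149
finger_force: 20.0
```

>>> {"fn": "drive_tool", "kwargs": {
  "moves": [
    {"offset":[0,0,-15],"angular":[0,0,0],"claw":-1},
    {"offset":[0,0,-25],"angular":[0,0,0],"claw":-1},
    {"offset":[0,0,-20],"angular":[0,0,0],"claw":-1},
    {"offset":[-19.3,18.3,0],"angular":[0,0,0],"claw":-1},
    {"offset":[-19.3,18.3,0],"angular":[0,0,0],"claw":-1},
    {"offset":[-19.3,18.3,0],"angular":[0,0,0],"claw":-1},
    {"offset":[-19.3,18.3,0],"angular":[0,0,0],"claw":-1},
    {"offset":[-19.3,18.3,0],"angular":[0,0,0],"claw":-1},
    {"offset":[0,0,20],"angular":[0,0,0],"claw":-1},
    {"offset":[0,0,15],"angular":[0,0,0],"claw":-1},
    {"offset":[0,0,0],"angular":[0,0,0],"claw":-1},
    {"offset":[0,0,0],"angular":[0,0,0],"claw":-1}
  ]
}}

```text
clock: 6.92
tcp_pos: [0.5905, 0.3275, 0.0431]
eef_rot: [-0.001, 1.0, -0.0, -0.001]
contact_force: [1.3, -0.1, -0.5]
opening: 0.15
finger_force: 20.0
```

Run:
```python
from h import *
s=get_image("scene")
a=cv2.resize(s["color"][120:220,180:310],(780,600),interpolation=2)
cv2.imwrite("pics/c3.png",a[:,:,::-1])
```

```text
(no output)
```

View pics/c3.png

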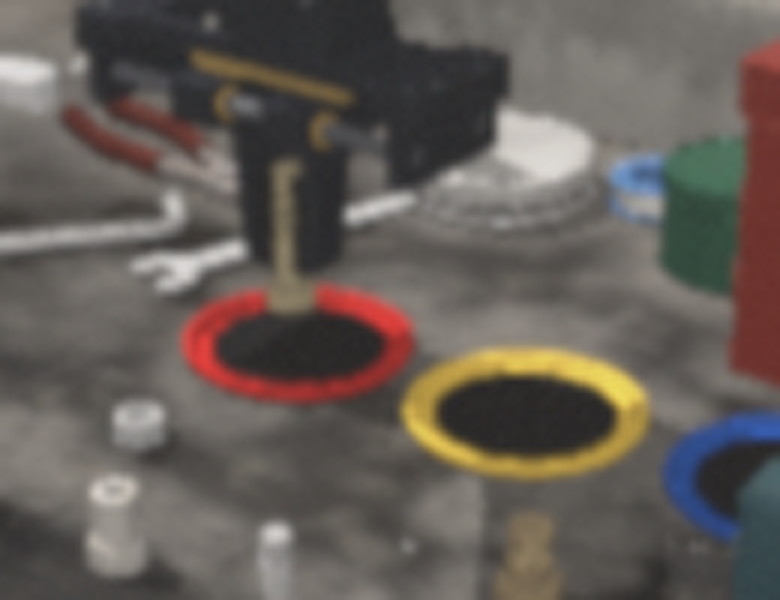

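>>> {"fn": "drive_tool", "kwargs": {
  "moves": [
    {"offset":[-0.5,0,10],"angular":[0,0,0],"claw":-1},
    {"offset":[0,0,6],"angular":[0,0,0],"claw":-1},
    {"offset":[0,0,3.5],"angular":[0,0,0],"claw":-1},
    {"offset":[0,0,0],"angular":[0,0,0],"claw":-1},
    {"offset":[0,0,0],"angular":[0,0,0],"claw":-1},
    {"offset":[0,0,0],"angular":[0,0,0],"claw":-0.6},
    {"offset":[0,0,0],"angular":[0,0,0],"claw":-0.3},
    {"offset":[0,0,0],"angular":[0,0,0],"claw":0},
    {"offset":[0,0,0],"angular":[0,0,0],"claw":0},
    {"offset":[0,0,0],"angular":[0,0,0],"claw":0},
    {"offset":[0,0,0],"angular":[0,0,0],"claw":0}
  ]
}}

```text
clock: 7.88
tcp_pos: [0.5915, 0.3276, 0.0244]
eef_rot: [-0.001, 1.0, 0.0, 0.0]
contact_force: [-0.0, 0.4, 0.1]
opening: 0.497
finger_force: 0.0
```

>>> {"fn": "drive_tool", "kwargs": {
  "moves": [
    {"offset":[0,0,-30],"angular":[0,0,0],"claw":0.3},
    {"offset":[0,0,-30],"angular":[0,0,0],"claw":0.3},
    {"offset":[0,0,-30],"angular":[0,0,0],"claw":0.5},
    {"offset":[13.4,-25,0],"angular":[0,0,0],"claw":0.5},
    {"offset":[13.4,-25,0],"angular":[0,0,0],"claw":0.5},
    {"offset":[13.4,-25,0],"angular":[0,0,0],"claw":0.5},
    {"offset":[13.4,-25,0],"angular":[0,0,0],"claw":0.5},
    {"offset":[13.4,-25,0],"angular":[0,0,0],"claw":0.5},
    {"offset":[13.4,-25,0],"angular":[0,0,0],"claw":0.5},
    {"offset":[13.4,-25,0],"angular":[0,0,0],"claw":0.5},
    {"offset":[13.4,-25,0],"angular":[0,0,0],"claw":0.5},
    {"offset":[0,0,0],"angular":[0,0,0],"claw":0.5}
  ]
}}

```text
clock: 8.88
tcp_pos: [0.4825, 0.1246, 0.1144]
eef_rot: [0.001, 1.0, -0.0, -0.001]
contact_force: [1.2, 0.2, -0.7]
opening: 0.749
finger_force: 0.0
```

Run:
```python
from h import *
s=get_image("scene");t=get_image("top")
a=cv2.resize(s["color"][130:230,200:300],(400,400),interpolation=2);b=cv2.resize(t["color"][130:230,170:270],(400,400),interpolation=2)
cv2.imwrite("pics/c4.png",np.hstack([a,b])[:,:,::-1])
print(get_obs()["tcp_pos"])
```

```text
[0.48461048 0.12699295 0.11466446]
```

View pics/c4.png

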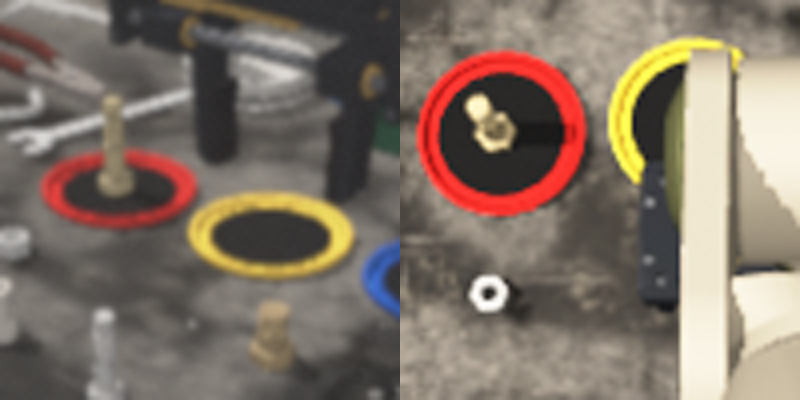

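>>> {"fn": "drive_tool", "kwargs": {
  "moves": [
    {"offset":[0,0.7,25],"angular":[0,0,0],"claw":0.5},
    {"offset":[0,0,25],"angular":[0,0,0],"claw":0.5},
    {"offset":[0,0,25],"angular":[0,0,0],"claw":0.2},
    {"offset":[0,0,20],"angular":[0,0,0],"claw":0},
    {"offset":[0,0,10.5],"angular":[0,0,0],"claw":-0.2},
    {"offset":[0,0,0],"angular":[0,0,0],"claw":-1},
    {"offset":[0,0,0],"angular":[0,0,0],"claw":-1},
    {"offset":[0,0,0],"angular":[0,0,0],"claw":-1},
    {"offset":[0,0,0],"angular":[0,0,0],"claw":-1},
    {"offset":[0,0,0],"angular":[0,0,0],"claw":-1},
    {"offset":[0,0,0],"angular":[0,0,0],"claw":-1},
    {"offset":[0,0,0],"angular":[0,0,0],"claw":-1}
  ]
}}

```text
clock: 9.98
tcp_pos: [0.4848, 0.1282, 0.0093]
eef_rot: [-0.0, 1.0, 0.0, 0.001]
contact_force: [-0.5, 0.9, 2.4]
opening: 0.264
finger_force: 19.8
```

>>> {"fn": "drive_tool", "kwargs": {
  "moves": [
    {"offset":[0,0,-15],"angular":[0,0,0],"claw":-1},
    {"offset":[0,0,-20],"angular":[0,0,0],"claw":-1},
    {"offset":[0,0,-10],"angular":[0,0,0],"claw":-1},
    {"offset":[-22.8,16.1,0],"angular":[0,0,0],"claw":-1},
    {"offset":[-22.8,16.1,0],"angular":[0,0,0],"claw":-1},
    {"offset":[-22.8,16.1,0],"angular":[0,0,0],"claw":-1},
    {"offset":[-22.8,16.1,0],"angular":[0,0,0],"claw":-1},
    {"offset":[-22.8,16.1,0],"angular":[0,0,0],"claw":-1},
    {"offset":[0,0,15],"angular":[0,0,0],"claw":-1},
    {"offset":[0,0,10],"angular":[0,0,0],"claw":-1},
    {"offset":[0,0,0],"angular":[0,0,0],"claw":-1},
    {"offset":[0,0,0],"angular":[0,0,0],"claw":-1}
  ]
}}

```text
clock: 10.98
tcp_pos: [0.5975, 0.2083, 0.0282]
eef_rot: [-0.0, 1.0, -0.0, -0.001]
contact_force: [0.4, -0.0, -0.1]
opening: 0.262
finger_force: 19.5
```

Run:
```python
from h import *
s=get_image("scene")
a=cv2.resize(s["color"][130:230,190:320],(780,600),interpolation=2)
cv2.imwrite("pics/c5.png",a[:,:,::-1])
```

```text
(no output)
```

View pics/c5.png

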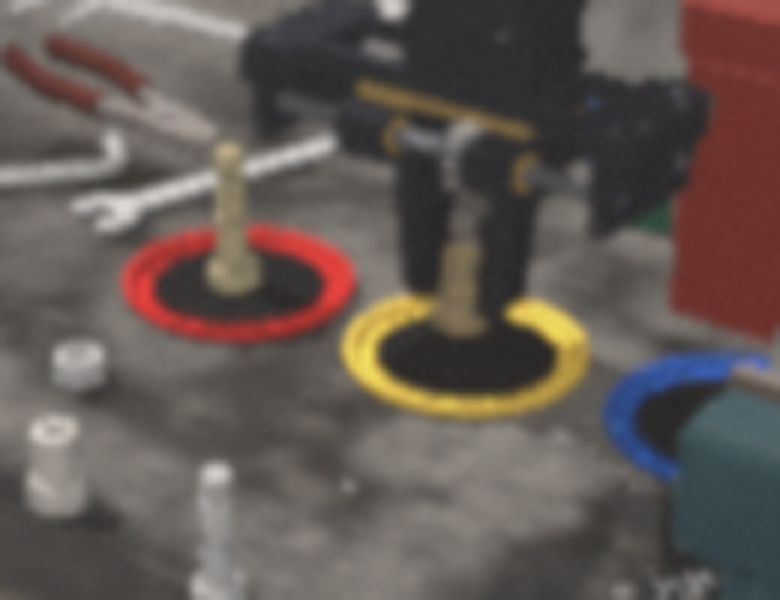

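>>> {"fn": "drive_tool", "kwargs": {
  "moves": [
    {"offset":[-1,0,7],"angular":[0,0,0],"claw":-1},
    {"offset":[0,0,5],"angular":[0,0,0],"claw":-1},
    {"offset":[0,0,2.5],"angular":[0,0,0],"claw":-1},
    {"offset":[0,0,0],"angular":[0,0,0],"claw":-1},
    {"offset":[0,0,0],"angular":[0,0,0],"claw":-1},
    {"offset":[0,0,0],"angular":[0,0,0],"claw":-0.4},
    {"offset":[0,0,0],"angular":[0,0,0],"claw":-0.2},
    {"offset":[0,0,0],"angular":[0,0,0],"claw":0},
    {"offset":[0,0,0],"angular":[0,0,0],"claw":0},
    {"offset":[0,0,-10],"angular":[0,0,0],"claw":0},
    {"offset":[0,0,-25],"angular":[0,0,0],"claw":0},
    {"offset":[0,0,-30],"angular":[0,0,0],"claw":0}
  ]
}}

```text
clock: 12.03
tcp_pos: [0.5986, 0.2086, 0.0792]
eef_rot: [-0.0, 1.0, -0.0, -0.002]
contact_force: [0.6, -1.3, 0.8]
opening: 0.497
finger_force: 0.0
```

>>> {"fn": "drive_tool", "kwargs": {
  "moves": [
    {"offset":[0,0,-20],"angular":[0,0,0],"claw":0.5},
    {"offset":[0,0,-20],"angular":[0,0,0],"claw":1},
    {"offset":[25.7,18.2,0],"angular":[0,0,0],"claw":1},
    {"offset":[25.7,18.2,0],"angular":[0,0,0],"claw":1},
    {"offset":[25.7,18.2,0],"angular":[0,0,0],"claw":1},
    {"offset":[25.7,18.2,0],"angular":[0,0,0],"claw":1},
    {"offset":[25.7,18.2,0],"angular":[0,0,0],"claw":1},
    {"offset":[25.7,18.2,0],"angular":[0,0,0],"claw":1},
    {"offset":[25.7,18.2,0],"angular":[0,0,0],"claw":1},
    {"offset":[25.7,18.2,0],"angular":[0,0,0],"claw":1}
  ]
}}

```text
clock: 12.87
tcp_pos: [0.3924, 0.3549, 0.1202]
eef_rot: [-0.0, 1.0, 0.0, 0.0]
contact_force: [-0.4, 0.5, 0.2]
opening: 0.994
finger_force: 0.0
```

>>> {"fn": "drive_tool", "kwargs": {
  "moves": [
    {"offset":[0,0,0],"angular":[0,0,7],"claw":1},
    {"offset":[0,0,0],"angular":[0,0,7],"claw":1},
    {"offset":[0,0,0],"angular":[0,0,7],"claw":1},
    {"offset":[0,0,0],"angular":[0,0,7],"claw":1},
    {"offset":[0,0,0],"angular":[0,0,7],"claw":1},
    {"offset":[0,0,0],"angular":[0,0,7],"claw":1},
    {"offset":[0,0,0],"angular":[0,0,7],"claw":1},
    {"offset":[0,0,0],"angular":[0,0,7],"claw":1},
    {"offset":[0,0,0],"angular":[0,0,1],"claw":1},
    {"offset":[0,0,0],"angular":[0,0,0],"claw":1}
  ]
}}

```text
clock: 13.7
tcp_pos: [0.3937, 0.3542, 0.1199]
eef_rot: [0.476, 0.88, 0.0, 0.0]
contact_force: [1.0, 0.2, 0.1]
opening: 1.0
finger_force: 0.0
```

Run:
```python
from h import *
s=get_image("scene");t=get_image("top")
a=cv2.resize(s["color"][150:250,130:230],(400,400),interpolation=2);b=cv2.resize(t["color"][120:220,180:280],(400,400),interpolation=2)
cv2.imwrite("pics/c6.png",np.hstack([a,b])[:,:,::-1])
o=get_obs();print(o["tcp_pos"],R.from_quat(o["eef_rot"]).as_matrix()[:,1])
```

```text
[0.39367175 0.35420063 0.11959116] [8.36373706e-01 5.48159515e-01 4.11713404e-04]
```

View pics/c6.png

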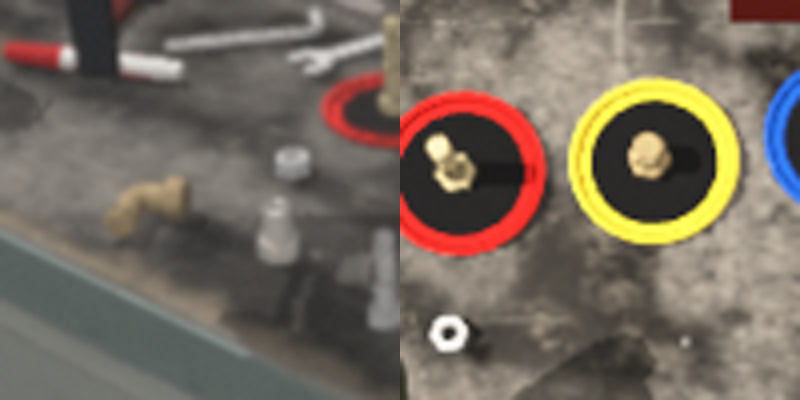

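>>> {"fn": "drive_tool", "kwargs": {
  "moves": [
    {"offset":[0.5,-0.8,30],"angular":[0,0,0],"claw":1},
    {"offset":[0,0,30],"angular":[0,0,0],"claw":1},
    {"offset":[0,0,25],"angular":[0,0,0],"claw":1},
    {"offset":[0,0,15],"angular":[0,0,0],"claw":1},
    {"offset":[0,0,10],"angular":[0,0,0],"claw":0.8},
    {"offset":[0,0,5],"angular":[0,0,0],"claw":0.6},
    {"offset":[0,0,0],"angular":[0,0,0],"claw":0.3},
    {"offset":[0,0,0],"angular":[0,0,0],"claw":-1},
    {"offset":[0,0,0],"angular":[0,0,0],"claw":-1},
    {"offset":[0,0,0],"angular":[0,0,0],"claw":-1},
    {"offset":[0,0,0],"angular":[0,0,0],"claw":-1},
    {"offset":[0,0,0],"angular":[0,0,0],"claw":-1}
  ],
  "newtons": 15
}}

```text
clock: 14.8
tcp_pos: [0.393, 0.3543, 0.005]
eef_rot: [0.477, 0.879, 0.001, 0.0]
contact_force: [-0.6, -0.1, 6.6]
opening: 0.532
finger_force: 15.0
```

>>> {"fn": "drive_tool", "kwargs": {
  "moves": [
    {"offset":[0,0,0],"angular":[0,0,0],"claw":-1},
    {"offset":[0,0,-20],"angular":[0,0,0],"claw":-1},
    {"offset":[0,0,-30],"angular":[0,0,0],"claw":-1},
    {"offset":[0,0,-30],"angular":[0,0,-7],"claw":-1},
    {"offset":[0,0,-15],"angular":[0,0,-7],"claw":-1},
    {"offset":[0,0,0],"angular":[0,0,-7],"claw":-1},
    {"offset":[0,0,0],"angular":[0,0,-7],"claw":-1},
    {"offset":[0,0,0],"angular":[0,0,-7],"claw":-1},
    {"offset":[0,0,0],"angular":[0,0,-7],"claw":-1},
    {"offset":[0,0,0],"angular":[0,0,-7],"claw":-1},
    {"offset":[0,0,0],"angular":[0,0,-7],"claw":-1},
    {"offset":[0,0,0],"angular":[0,0,-1],"claw":-1}
  ],
  "newtons": 30
}}

```text
clock: 15.8
tcp_pos: [0.3927, 0.3541, 0.0993]
eef_rot: [-0.003, 1.0, -0.0, 0.0]
contact_force: [0.5, 0.2, -0.7]
opening: 0.53
finger_force: 30.0
```

>>> {"fn": "drive_tool", "kwargs": {
  "moves": [
    {"offset":[-22.2,-26.6,0],"angular":[0,0,0],"claw":-1},
    {"offset":[-22.2,-26.6,0],"angular":[0,0,0],"claw":-1},
    {"offset":[-22.2,-26.6,0],"angular":[0,0,0],"claw":-1},
    {"offset":[-22.2,-26.6,0],"angular":[0,0,0],"claw":-1},
    {"offset":[-22.2,-26.6,0],"angular":[0,0,0],"claw":-1},
    {"offset":[-22.2,-26.6,0],"angular":[0,0,0],"claw":-1},
    {"offset":[-22.2,-26.6,0],"angular":[0,0,0],"claw":-1},
    {"offset":[-22.2,-26.6,0],"angular":[0,0,0],"claw":-1},
    {"offset":[-22.2,-26.6,0],"angular":[0,0,0],"claw":-1},
    {"offset":[-22.2,-26.6,0],"angular":[0,0,0],"claw":-1},
    {"offset":[0,0,0],"angular":[0,0,0],"claw":-1},
    {"offset":[0,0,0],"angular":[0,0,0],"claw":-1}
  ]
}}

```text
clock: 16.8
tcp_pos: [0.6155, 0.087, 0.0988]
eef_rot: [0.002, 1.0, 0.0, -0.0]
contact_force: [-0.5, 0.6, -1.3]
opening: 0.53
finger_force: 30.0
```

>>> {"fn": "drive_tool", "kwargs": {
  "moves": [
    {"offset":[0,1.5,25],"angular":[0,0,0],"claw":-1},
    {"offset":[0,0,25],"angular":[0,0,0],"claw":-1},
    {"offset":[0,0,20],"angular":[0,0,0],"claw":-1},
    {"offset":[0,0,10],"angular":[0,0,0],"claw":-1},
    {"offset":[0,0,6],"angular":[0,0,0],"claw":-1},
    {"offset":[0,0,3],"angular":[0,0,0],"claw":-1},
    {"offset":[0,0,0],"angular":[0,0,0],"claw":-1},
    {"offset":[0,0,0],"angular":[0,0,0],"claw":-1},
    {"offset":[0,0,0],"angular":[0,0,0],"claw":0.2},
    {"offset":[0,0,0],"angular":[0,0,0],"claw":0.4},
    {"offset":[0,0,0],"angular":[0,0,0],"claw":0.4},
    {"offset":[0,0,0],"angular":[0,0,0],"claw":0.4}
  ]
}}

```text
clock: 17.8
tcp_pos: [0.6151, 0.0898, 0.0107]
eef_rot: [-0.0, 1.0, -0.0, 0.0]
contact_force: [0.5, -0.8, -0.1]
opening: 0.701
finger_force: 0.0
```

>>> {"fn": "drive_tool", "kwargs": {
  "moves": [
    {"offset":[0,0,-10],"angular":[0,0,0],"claw":0.4},
    {"offset":[0,0,-25],"angular":[0,0,0],"claw":0.4},
    {"offset":[0,0,-30],"angular":[0,0,0],"claw":0.4},
    {"offset":[0,0,-40],"angular":[0,0,0],"claw":0.4},
    {"offset":[0,0,-40],"angular":[0,0,0],"claw":0.4},
    {"offset":[28,28,-5],"angular":[0,0,0],"claw":0.4},
    {"offset":[28,28,0],"angular":[0,0,0],"claw":0.4},
    {"offset":[28,28,0],"angular":[0,0,0],"claw":0.4},
    {"offset":[28,28,0],"angular":[0,0,0],"claw":0.4},
    {"offset":[28,28,0],"angular":[0,0,0],"claw":0.4},
    {"offset":[28,28,0],"angular":[0,0,0],"claw":0.4},
    {"offset":[28,28,0],"angular":[0,0,0],"claw":0.4}
  ]
}}

```text
clock: 18.8
tcp_pos: [0.4172, 0.2867, 0.1612]
eef_rot: [-0.0, 1.0, 0.0, 0.001]
contact_force: [0.7, 0.3, 0.1]
opening: 0.698
finger_force: 0.0
```

>>> {"fn": "drive_tool", "kwargs": {
  "moves": [
    {"offset":[18,34,0],"angular":[0,0,0],"claw":0.4},
    {"offset":[18,34,0],"angular":[0,0,0],"claw":0.4},
    {"offset":[18,34,0],"angular":[0,0,0],"claw":0.4},
    {"offset":[18,34,0],"angular":[0,0,0],"claw":0.4},
    {"offset":[18,34,0],"angular":[0,0,0],"claw":0.4},
    {"offset":[18,34,0],"angular":[0,0,0],"claw":0.4},
    {"offset":[18,34,0],"angular":[0,0,0],"claw":0.4},
    {"offset":[18,20,0],"angular":[0,0,0],"claw":0.4},
    {"offset":[0,0,0],"angular":[0,0,0],"claw":0.4}
  ]
}}

```text
clock: 19.55
tcp_pos: [0.2712, 0.5465, 0.1608]
eef_rot: [-0.003, 1.0, 0.001, -0.0]
contact_force: [-0.2, -0.5, -0.2]
opening: 0.698
finger_force: 0.0
```

```bash
python3 m.py | grep -v scene
python3 - <<'E'
import cv2
cv2.imwrite("pics/f.png",cv2.resize(cv2.imread("pics/t1.png")[120:270,150:350],(800,600),interpolation=2))
E
```

```text
dish blue (291.78973388671875, 153.751953125) (40.33877182006836, 41.94709014892578) [0.6152 0.0886]
dish yellow (243.06312561035156, 160.0262908935547) (40.08945846557617, 41.886409759521484) [0.5988 0.2085]
dish red (194.91831970214844, 163.00047302246094) (40.46809768676758, 41.86025619506836) [0.5912 0.3273]
elbow top 0.63 196 bbox 280 299 143 160 cen 288.7 151.4
elbow top 0.24 35 bbox 251 257 238 244 cen 254.3 240.7
plug top 0.58 79 bbox 237 245 154 163 cen 241.1 158.4
coupling top 0.74 80 bbox 188 198 155 167 cen 192.7 161.4
coupling top 0.38 76 bbox 212 221 230 239 cen 216.3 234.4
steel_bolt top 0.65 61 bbox 250 258 237 245 cen 254.2 240.7
steel_nut top 0.6 74 bbox 188 197 198 207 cen 192.5 202.6
```

View pics/f.png

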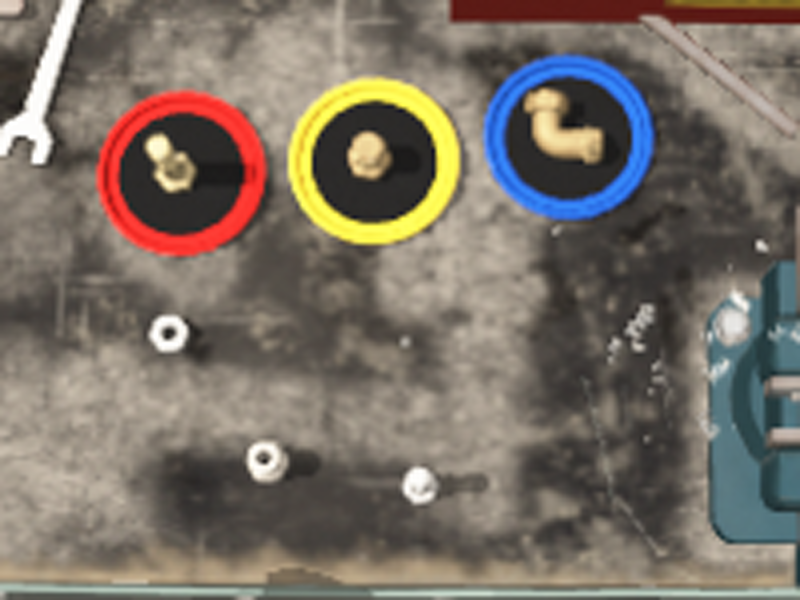

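All three brass parts stand in their dishes: the elbow's offset from centre measures about 6 mm and the others are only a few mm off. The steel parts show the same pixel positions as at the start.

```bash
python3 -c "
from plant import *
print(job_done())"
```

```text
the job is handed in; nothing more can be done
None
```

The job is handed in, and the judge returned no verdict: the last picture shows the elbow in the blue dish, the plug in the yellow and the bolt in the red, each within about 6 mm of centre by my measurement, with the steel parts where they began.

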